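# Pack and wind the musical jewellery box

### The job

Get the musical jewellery box ready for its customer: open its lid, lay every brooch that has its stone flat in the box, stone up, each in a recess of its own, and leave the brooches with an empty setting on the sorting board. Then gently shut the lid all the way, which stops the music, and only after that wind the brass key clockwise in repeated turns until it is fully wound and will go no further. Do not disturb the other things on the bench.

Things in the scene. Friction and masses are not known exactly. Their poses are not given: they have to be found in the camera images.
- box: musical jewellery box of dark wood, fixed, 112 (x) x 270 (y) x 55 mm high. Origin: centre of its underside. From y -135 to +47 mm it is open, with a lid, 6 mm walls (inside x -50 to 50, y -129 to 41 mm) and a grey padded insert whose top is 28.5 mm above the bench, with four recesses in a row along y. From y +47 to +135 mm it is the closed movement bay, top at 55 mm, with the winding key on it.
- recess0 (a point): centre of the blue floor of recess 0 of the box's insert, 24 mm above the bench. A recess is 38 mm square and 4.5 mm deep, 4 mm from the next; next to the movement bay. Axes as the box's
- recess1 (a point): centre of the blue floor of recess 1 of the box's insert, 24 mm above the bench. A recess is 38 mm square and 4.5 mm deep, 4 mm from the next; in the middle of the row. Axes as the box's
- recess2 (a point): centre of the blue floor of recess 2 of the box's insert, 24 mm above the bench. A recess is 38 mm square and 4.5 mm deep, 4 mm from the next; in the middle of the row. Axes as the box's
- recess3 (a point): centre of the blue floor of recess 3 of the box's insert, 24 mm above the bench. A recess is 38 mm square and 4.5 mm deep, 4 mm from the next; farthest from the movement bay. Axes as the box's
- lid (a joint): lid angle, rad: 0 shut, 1.57 upright, stop at 2.25 leaning back. Hinge axis along the box's y on its rear (+x) rim; stiff (0.14 N m of friction): the lid stays where it is left. A dark wooden board 112 (hinge to free edge) x 182 x 10 mm, 0.16 kg; shut, it lies 55 to 65 mm above the bench. Shut or ajar at the start.
- hinge (a point): middle of the lid's hinge axis, at x +56, y -44, z +55 mm of the box; at the underside of the shut lid. Axes as the box's
- lid_edge (a point): middle of the lid's free edge, mid-thickness, 112 mm from the hinge axis (shut: 60 mm above the bench). Its z is normal to the lid, outward (up when shut); its -x points from the hinge to the free edge. Here a brass finger tab, 30 mm wide and 6 mm thick, 3 to 9 mm above the lid's underside, stands 18 mm out of the edge
- key (a joint): winding of the key, rad: grows clockwise seen from above; 0 run down, 12.0 (nearly two turns) fully wound, where a stop ends it. It resists with 0.003 N m per rad (mainspring) plus 0.09 N m of friction in the click, which holds it where it is left. Already partly wound at the start.
- key_grip (a point): centre of the bow of the brass winding key, 83 mm above the bench, on the key's upright axis at box x 0, y +91 mm. The bow is a flat two-lobed wing 36 long (this point's x) x 8 thick (y) x 20 mm high (73 to 93 mm above the bench) and turns with the key. Beneath it are only an 8 mm shaft and a plate 38 mm across, 2.5 mm high
- board: white laminate sorting board lying on the bench, fixed, 210 (x) x 290 (y) x 6 mm; origin: centre of its underside. Brooches lie on its front two thirds
- ruby: brooch set with a red stone: round brass bezel 28 mm across, straight sides, 12 mm high, with a red domed stone rising to 17 mm; about 28 g. Origin: centre of its underside, z out through the stone. May be absent
- sapphire: brooch set with a blue stone: round brass bezel 28 mm across, straight sides, 12 mm high, with a blue domed stone rising to 17 mm; about 28 g. Origin: centre of its underside, z out through the stone. May be absent
- emerald: brooch set with a green stone: round brass bezel 28 mm across, straight sides, 12 mm high, with a green domed stone rising to 17 mm; about 28 g. Origin: centre of its underside, z out through the stone. May be absent
- amethyst: brooch set with a violet stone: round brass bezel 28 mm across, straight sides, 12 mm high, with a violet domed stone rising to 17 mm; about 28 g. Origin: centre of its underside, z out through the stone. May be absent
- unset0: brooch not yet set: the same brass bezel, 28 mm across and 12 mm high, an empty dark cup with no stone; 24 g. Origin: centre of its underside. May be absent
- unset1: brooch not yet set: the same brass bezel, 28 mm across and 12 mm high, an empty dark cup with no stone; 24 g. Origin: centre of its underside. May be absent
- firebrick: bystander: cream block 45 x 75 (y) x 25 mm on the rear edge of the board; origin under its centre
- tweezers: bystander: steel tweezers 120 mm long (x), 9 mm wide and high, along the rear edge of the board; origin under their centre
- pliers: bystander: pliers with yellow handles, 170 mm long (x), 55 mm wide, 15 mm high, in front between box and board; origin at their joint, on the bench
- brush: bystander: yellow-handled brush lying behind the board and box; origin under it
- pickle_pot: bystander: open steel pot 84 mm across, 85 mm high, with a side handle, behind the box; origin under its centre
- glue: bystander: white bottle with a red cap, 36 mm across, 100 mm high, behind the board; origin under its centre
Mind the look-alikes: they are no part of the job. Leave any pink look-alike of the emerald alone.

How it is judged (in metres and radians):
On the way, in this order (a step that is already met when the one before it is completed fails the run):
1. every brooch with a stone lies flat in a recess of its own, stone up, with the lid open (x of ruby in the frame of box between -0.03 and 0.03 m and y of ruby in the frame of box between -0.13 and 0.042 m and z of each of ruby, sapphire, emerald, amethyst in the frame of box below 0.027 m and angle between each of ruby, sapphire, emerald, amethyst's own z axis and vertical below 0.15 rad and x of sapphire in the frame of box between -0.03 and 0.03 m and y of sapphire in the frame of box between -0.13 and 0.042 m and x of emerald in the frame of box between -0.03 and 0.03 m and y of emerald in the frame of box between -0.13 and 0.042 m and x of amethyst in the frame of box between -0.03 and 0.03 m and y of amethyst in the frame of box between -0.13 and 0.042 m and value of joint lid above 0.8 rad), for 0.2 s.
2. the lid is shut over them, the key not yet wound up (x of ruby in the frame of box between -0.03 and 0.03 m and y of ruby in the frame of box between -0.13 and 0.042 m and z of each of ruby, sapphire, emerald, amethyst in the frame of box below 0.027 m and angle between each of ruby, sapphire, emerald, amethyst's own z axis and vertical below 0.15 rad and x of sapphire in the frame of box between -0.03 and 0.03 m and y of sapphire in the frame of box between -0.13 and 0.042 m and x of emerald in the frame of box between -0.03 and 0.03 m and y of emerald in the frame of box between -0.13 and 0.042 m and x of amethyst in the frame of box between -0.03 and 0.03 m and y of amethyst in the frame of box between -0.13 and 0.042 m and value of joint lid below 0.06 rad and value of joint key below 11 rad), for 0.2 s.
3. the key is fully wound, with the lid shut (value of joint lid below 0.06 rad and value of joint key above 11.6 rad), for 0.2 s.
At the end, for the whole second after the job is handed in: every brooch with a stone present lies at rest on the floor of a recess (underside within 3 mm of it, tilted less than 0.15 rad, stone up); the empty ones are on the sorting board; the lid is shut (below 0.06 rad); the key is wound past 11.6 of its 12.0 rad and at rest (all of step 3 and x of ruby in the frame of box between -0.03 and 0.03 m and y of ruby in the frame of box between -0.13 and 0.042 m and z of each of ruby, sapphire, emerald, amethyst in the frame of box below 0.027 m and angle between each of ruby, sapphire, emerald, amethyst's own z axis and vertical below 0.15 rad and x of sapphire in the frame of box between -0.03 and 0.03 m and y of sapphire in the frame of box between -0.13 and 0.042 m and x of emerald in the frame of box between -0.03 and 0.03 m and y of emerald in the frame of box between -0.13 and 0.042 m and x of amethyst in the frame of box between -0.03 and 0.03 m and y of amethyst in the frame of box between -0.13 and 0.042 m and x of unset0 in the frame of board between -0.105 and 0.105 m and y of unset0 in the frame of board between -0.145 and 0.145 m and height (world z) of each of unset0, unset1 below 0.03 m and x of unset1 in the frame of board between -0.105 and 0.105 m and y of unset1 in the frame of board between -0.145 and 0.145 m and velocity of joint key between -0.1 and 0.1 rad/s and linear speed of each of ruby, sapphire, emerald, amethyst, unset0, unset1 below 0.03 m/s); the robot touches nothing.
It fails at once if a bystander (firebrick, tweezers, pliers, brush, pot or glue bottle) is moved by more than 4 cm (distance of any of firebrick, tweezers, pliers, brush, pickle_pot, glue from where it was at the start of the episode above 0.04 m).
It fails at once if the lid is slammed (closing faster than 3 rad/s) (velocity of joint lid below -3 rad/s).
Of ruby, sapphire, emerald, amethyst only 2 to 4 are there at a start; the rules pass over those that are not, and their reading is None.
Of unset0, unset1 only 1 to 2 are there at a start; the rules pass over those that are not, and their reading is None.
At some moment in a run one of ruby, sapphire, emerald, amethyst may be knocked a few centimetres aside while the robot is not near it.
It also fails if it takes over 210 s, if anything falls off the work surface, if the arm or the gripper's body presses on something with over 40 N, if the wrist force passes 120 N, or if a joint passes its speed limit or range.

### The arm

A 6-joint arm with a two-finger parallel gripper is mounted at the origin on the work surface. World frame = base frame: x ahead of the robot, y to its left, z up, the work surface at z = 0. Lengths are in m, angles in degrees, forces in N, time in s.
With the tool pointing down it reaches from about 0.375 to 0.75 m from the base axis. Payload 9 kg.
Tool frame: the origin (TCP) lies where the fingers leave the gripper's body, on its centre line; the fingertips stand 73 mm ahead of it and the grasp point (between the pads) lies 54 mm ahead of it (robot.tip_reach is the distance from the TCP to the fingertips, in m); z points along the fingers, y is the line along which they close (so a half turn about z gives the same grasp; the last joint's range is limited). The gripper opens to 85 mm and grips with 20 to 120 N. Pads are 22 mm wide; open, the fingers measure 114 mm over their backs; the gripper's body (76 mm by 85 mm) begins 54 mm behind the grasp point. The pads swing forward as they close: fully open they stand 13 mm farther back than shut.
Start: joints at [-86.213, 5.964, 5.575, 89.605, 0, 77.527], TCP at [0.168, -0.576, 0.304] pointing down, gripper open.
Joint ranges: [-171.21, 171.21], [-48.23, 106.86], [-62.78, 66.21], [-105.2, 120.99], [-86.42, 89.51], [-180, 180]. Speed limits (degrees/s): [127.2, 127.2, 147.25, 180, 180, 180].

### API

Orientations are given as [roll, pitch, yaw] about the fixed x, y, z axes, in that order (R = Rz(yaw) Ry(pitch) Rx(roll)).
In Python, from plant import robot gives the robot as it stands. Calls block until the motion is done:
- robot.move_pose(position, orientation): joint-space move of the TCP to a pose.
- robot.line_to(position, vel=0.15, rotation=None, guard=None): straight line of the TCP; rotation=None keeps the orientation; vel is the mean speed in m/s. With guard (N) it stops when the force on the tool has changed by that much, and returns True; else False.
- robot.goto_joints(angles): joint-space move.
- robot.set_gripper(opening): finger opening in m; the grip force is fixed at half the most; returns when the fingers have stopped.
- robot.pause(seconds).
- robot.ik(position, orientation): joint angles nearest the present ones, or None.
- robot.observe(): the state.
- robot.grab_frame(name): name is "side" or "top"; returns the picture (400x640x3 uint8, blue, green, red); there is no depth.
- robot.get_calibration(name): a dict with "vertical_fov" (degrees; the focal length in pixels is half the picture's height over the tangent of half this angle, whatever the lens; pixels are square), "cx", "cy" (the principal point, pixels), "rvec" (rotation vector, rad) and "tvec" (3), from world to camera coordinates, as OpenCV has them. Camera axes: x right, y down, z forward; pixel columns grow to the right and rows downward; lengths in m; the calibration is good to about 2 mm. A picture is of the moment at which its call begins. get_calibration takes no time and is no camera call.
A pose or a line that the arm cannot do raises robot.IKError and nothing moves.
- robot.job_done(): hands the job in; it is judged then, once.
The state is a dict: "time": time; "q": joint angles; "qvel": joint speeds; "joint_torque": joint torques, N m; "tool_pos": TCP position; "tcp_rot": TCP orientation; "ft_force": force on the tool from outside, world axes, zero at the start; "torque": the same for the moment, N m; "gripper_width": finger opening in m; "gripper_force": force on a finger pad.
Only numpy, scipy, OpenCV 4.12 (cv2) and the standard library are available. Lean on these libraries where they do the work, as an engineer would, in place of code of your own. Each camera call takes 0.05 s, during which the arm holds its last target. There are 200 camera calls.

## Working session

There is one attempt and no reset: what is moved stays moved. The work goes in short steps, each a Python script; the robot and the scene stay as the last script left them, time stands still between calls to the robot, and variables do not carry over. Pictures are saved under pics/ and viewed, at most 14 in all, crops included, and the job is handed in when it is done.

```bash
ls; mkdir -p pics
python3 - <<'E'
from plant import robot
import cv2
for n in("top","side"):
    cv2.imwrite(f"pics/{n}0.png",robot.grab_frame(n)); print(n,robot.get_calibration(n))
print(robot.observe())
E
```

```text
pics
top {'vertical_fov': 49.40328675424972, 'cx': 321.4974898747988, 'cy': 200.9667381222907, 'rvec': array([ 2.06970975, -2.15191211,  0.22094936]), 'tvec': array([1.07658356e-03, 5.86573347e-01, 1.11287441e+00])}
side {'vertical_fov': 57.243983974658256, 'cx': 322.41275612519456, 'cy': 196.0502788361542, 'rvec': array([ 2.38520074, -0.28880088,  0.09187549]), 'tvec': array([-0.57513663,  0.15418088,  0.86588004])}
{'time': 0.1, 'q': array([-8.62127442e+01,  5.99496337e+00,  5.53189954e+00,  8.96047406e+01,
        5.82818202e-04,  7.75260802e+01]), 'qvel': array([-0.02926318, -0.08425275,  0.05199413, -0.03471392,  0.06207673,
        0.07323365]), 'joint_torque': array([ 5.82749897e-03, -5.58208501e+01,  5.04719460e+01,  1.31615062e-02,
       -4.83546482e-04,  3.25131580e-06]), 'tool_pos': array([ 0.1680006 , -0.57577961,  0.30320612]), 'tcp_rot': array([-1.79933922e+02, -1.52144784e-02,  1.62611666e+01]), 'ft_force': array([0.23430222, 0.59878642, 0.0926838 ]), 'torque': array([-0.03069027,  0.03050899, -0.00438827]), 'gripper_force': 0.0, 'gripper_width': 0.08575396526740252}
```

View pics/top0.png

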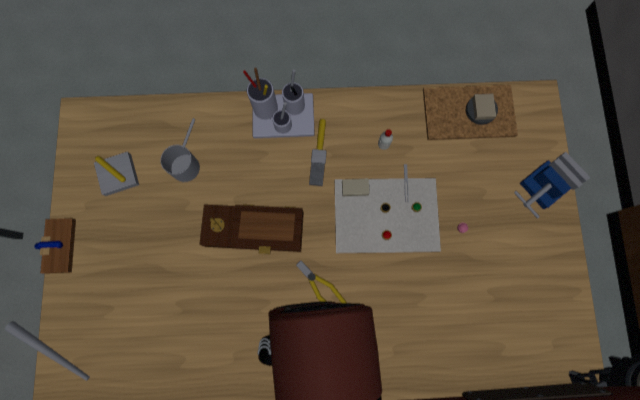

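View pics/side0.png

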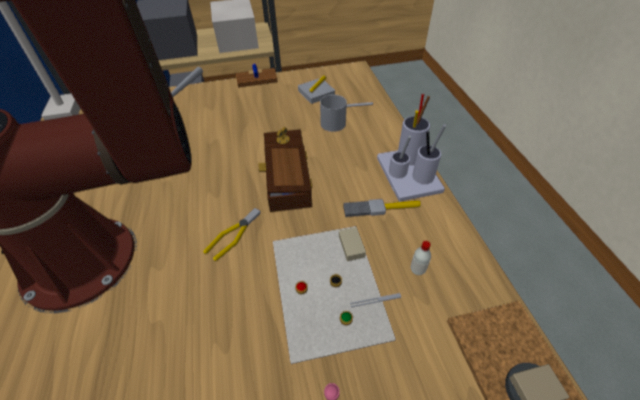

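The top view shows the box at (252,228) with its key at (217,225) and tab at (264,250), and the board at (387,215). On the board are a red stone (387,235), a green stone (416,207) and an empty setting (385,208). A pink look-alike lies off the board at (462,228). I'll enlarge to confirm.

```bash
cat > h.py <<'E'
import numpy as np, cv2
from plant import robot
def cam(n):
    c=robot.get_calibration(n); f=200/np.tan(np.radians(c['vertical_fov']/2))
    K=np.array([[f,0,c['cx']],[0,f,c['cy']],[0,0,1]]); return K,cv2.Rodrigues(np.array(c['rvec']))[0],np.array(c['tvec']).ravel(),c
def w(n,u,v,z):
    K,R,t,_=cam(n); d=R.T@np.linalg.inv(K)@[u,v,1]; o=-R.T@t; return (o+d*(z-o[2])/d[2])
def px(n,p):
    K,R,t,_=cam(n); q=K@(R@np.array(p,float)+t); return q[:2]/q[2]
def crop(n,name,u,v,wd,hd,s):
    im=robot.grab_frame(n); u0,v0=int(u-wd/2),int(v-hd/2)
    cv2.imwrite(f"pics/{name}.png",cv2.resize(im[v0:v0+hd,u0:u0+wd],None,fx=s,fy=s,interpolation=cv2.INTER_CUBIC)); return im
E
python3 - <<'E'
from h import *
crop("top","ctop",324,218,260,100,3); crop("side","cside",325,240,160,260,2.3)
i=robot.grab_frame("top")
for nm,(u,v) in dict(ruby=(387,235),em=(416,207),un=(385,208)).items(): print(nm,w("top",u,v,.018))
for c in((335,180),(437,178),(440,252),(335,252)):print(w("top",*c,.006))
for c in((204,205),(303,210),(301,250),(200,246)):print(w("top",*c,.06))
E
```

```text
ruby [ 0.4924792  -0.19859209  0.018     ]
em [ 0.56777794 -0.28492687  0.018     ]
un [ 0.5683401  -0.19829612  0.018     ]
[ 0.65765249 -0.06291922  0.006     ]
[ 0.65200073 -0.35462899  0.006     ]
[ 0.44120481 -0.34316911  0.006     ]
[ 0.45246649 -0.05369552  0.006     ]
[0.58785393 0.29592336 0.06      ]
[0.56359418 0.02896702 0.06      ]
[0.45630279 0.0374376  0.06      ]
[0.47728913 0.30457979 0.06      ]
```

View pics/ctop.png

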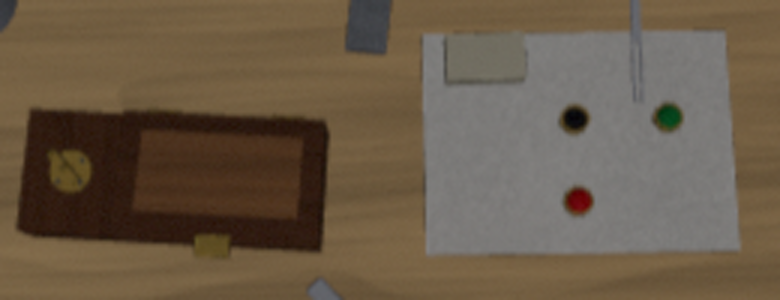

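View pics/cside.png

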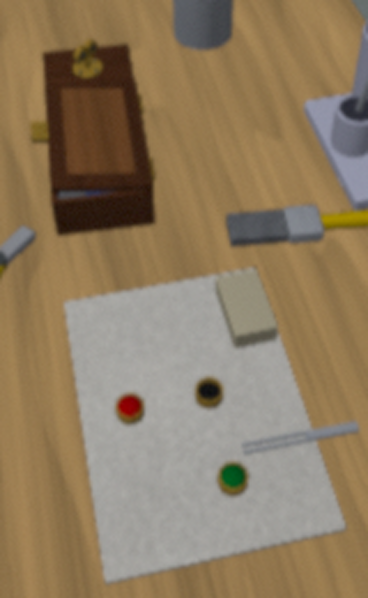

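The crops confirm one ruby, one emerald and one empty setting. The lid is slightly ajar, with blue showing in the gap at the near end of the side view. Next I'll fit the box pose, the lid angle and the brooches from both cameras.

Run:
```python
from h import *
from scipy.optimize import least_squares as L
T=lambda x,y:(194+x/3,168+y/3)
S=lambda x,y:(245+x/2.3,110+y/2.3)
def lid(d,h,y,th): # d from hinge toward free edge, h above underside
    return [.056-d*np.cos(th)+h*np.sin(th), y, .055+d*np.sin(th)+h*np.cos(th)]
obs=[("top",T(32,109),(.056,.135,.055)),("top",T(20,232),(-.056,.135,.03)),("top",T(70,171),(0,.091,.0575)),
("side",S(44,54),(-.056,.135,.055)),("side",S(129,46),(.056,.135,.055)),("side",S(88,68),(0,.091,.0575)),
("side",S(60,231),(-.056,-.135,0)),("side",S(153,220),(.056,-.135,0)),("top",T(211,258),('t',.130,.006)),("side",S(31,131),('t',.130,.006))]
def world(p,l):
    if l[0]=='t': l=lid(l[1],l[2],-.044,p[3])
    c,s=np.cos(p[2]),np.sin(p[2]); return np.array([p[0]+c*l[0]-s*l[1],p[1]+s*l[0]+c*l[1],l[2]])
f=lambda p:np.concatenate([px(n,world(p,l))-uv for n,uv,l in obs])
r=L(f,[.52,.17,.0,.1],loss='soft_l1');print(r.x,np.degrees(r.x[2]));print(f(r.x).reshape(-1,2).round(1))
for n in("top","side"):
    print(n,-cam(n)[1].T@cam(n)[2])
# brooch blobs
for n in("top","side"):
    im=robot.grab_frame(n).astype(int);b,g,rr=im[...,0],im[...,1],im[...,2]
    reg=np.zeros(im.shape[:2],bool)
    if n=="top":reg[178:253,335:440]=1
    else:reg[235:350,275:385]=1
    for nm,m in dict(ruby=(rr>g+60)&(rr>b+60)&(rr>90),em=(g>rr+40)&(g>b+30),un=(rr+g+b<120)).items():
        k,lab,st,ce=cv2.connectedComponentsWithStats((m&reg).astype(np.uint8))
        for i in range(1,k):
            if st[i,4]>8:print(n,nm,st[i,4],ce[i].round(1),w(n,*ce[i],.019 if nm!="un" else .012).round(4))
```

```text
[ 0.52665288  0.16916957 -0.09107519  0.14025868] -5.218224269412832
[[-1.1 -1.4]
 [ 0.9 -0.3]
 [ 0.  -1. ]
 [-1.1 -1.3]
 [-0.9 -1.5]
 [-0.6 -0.8]
 [-1.6  1.8]
 [ 0.4  1.5]
 [-0.  -1.3]
 [-0.3  0.3]]
top [ 0.34275646 -0.01734288  1.21027936]
side [ 0.46020845 -0.59427699  0.73440123]
top ruby 34 [387.1 234.9] [ 0.4926 -0.1987  0.019 ]
top em 30 [416.6 206.5] [ 0.5689 -0.2865  0.019 ]
top un 42 [385.1 207.2] [ 0.5718 -0.1996  0.012 ]
top un 36 [416.2 206.3] [ 0.5708 -0.2869  0.012 ]
top un 21 [385.6 233.8] [ 0.4968 -0.1959  0.012 ]
side ruby 72 [300.7 286.2] [ 0.4954 -0.2007  0.019 ]
side em 64 [345.7 316.6] [ 0.571  -0.2899  0.019 ]
side un 44 [335.5 279.5] [ 0.5736 -0.1993  0.012 ]
side un 43 [346.7 316.2] [ 0.5742 -0.2865  0.012 ]
```

```bash
cat >> h.py <<'E'
class B: x,y,yaw=.5267,.1692,-5.22
def bw(l):
    a=np.radians(B.yaw); c,s=np.cos(a),np.sin(a); return np.array([B.x+c*l[0]-s*l[1],B.y+s*l[0]+c*l[1],l[2]])
def lidp(d,h,y,th): return bw([.056-d*np.cos(th)+h*np.sin(th), y, .055+d*np.sin(th)+h*np.cos(th)])
def O(yaw): return [180,0,yaw]
def st():
    o=robot.observe(); return "t%.1f pos %s F %s w %.4f gf %.1f"%(o['time'],o['tool_pos'].round(4),o['ft_force'].round(1),o['gripper_width'],o['gripper_force'])
E
python3 - <<'E'
from h import *
yaw=90+B.yaw
for ya in (90+B.yaw,B.yaw):
  for p in ((.48,-.30,.2),(.57,-.287,.09),(.4,.14,.15)): 
    q=robot.ik(p,O(ya)); print(ya,p,None if q is None else np.round(q,0))
robot.move_pose([.48,-.30,.16],O(90))
for g in (.045,.028):
    robot.set_gripper(g)
    r=robot.line_to([.48,-.30,.10],vel=.1)
    r=robot.line_to([.48,-.30,.06],vel=.02,guard=3); z=robot.observe()['tool_pos'][2]
    print(g,r,z,z-.006,st()); robot.line_to([.48,-.30,.10])
E
```

```text
84.78 (0.48, -0.3, 0.2) [-45.   0. -11.  79.   0.  50.]
84.78 (0.57, -0.287, 0.09) [-38.  17.  -5.  68.   0.  57.]
84.78 (0.4, 0.14, 0.15) [  1. -25. -38.  77.   0.  97.]
-5.22 (0.48, -0.3, 0.2) [-45.   0. -11.  79.   0. 140.]
-5.22 (0.57, -0.287, 0.09) [-38.  17.  -5.  68.   0. 147.]
-5.22 (0.4, 0.14, 0.15) [   1.  -25.  -38.   77.    0. -173.]
0.045 True 0.07646872857350426 0.07046872857350425 t4.4 pos [ 0.48   -0.3     0.0765] F [-1.   1.3  7.7] w 0.0453 gf 3.3
0.028 True 0.07836544155693669 0.07236544155693668 t6.4 pos [ 0.4801 -0.3     0.0784] F [-1.4  1.4  6.8] w 0.0279 gf 3.4
```

```bash
cat >> h.py <<'E'
def tabpose(th,s=.0135,tip=.006): return lidp(.112+s,.006,-.044,th)+[0,0,.072-tip]
E
python3 - <<'E'
from h import *
yaw=B.yaw+180; p=tabpose(.14)
robot.move_pose(p+[0,0,.10],O(yaw)); robot.set_gripper(.055)
robot.line_to(p+[0,0,.03]); print(robot.line_to(p,vel=.03,guard=4),st())
im=crop("side","grip",285,165,120,120,5)
robot.set_gripper(.0); print(st())
E
```

```text
False t10.5 pos [0.4556 0.1315 0.1447] F [ 0.4 -0.1  0.1] w 0.0547 gf 0.0
t10.9 pos [0.4554 0.1307 0.1445] F [-0.5 -6.6  0.2] w 0.0278 gf 59.0
```

View pics/grip.png

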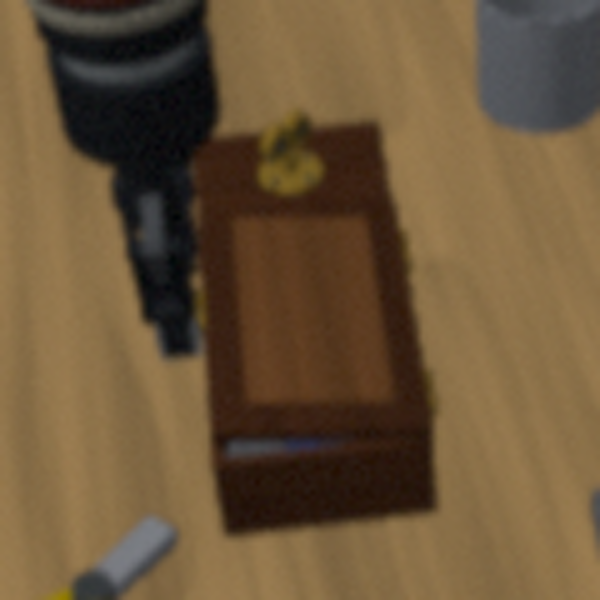

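The tab is held between the pads (width 28 mm, 59 N). Now I'll swing the lid open along its arc.

Run:
```python
from h import *
off=robot.observe()['tool_pos']-tabpose(.14); off[2]=0
for i,th in enumerate(np.arange(.24,1.76,.1)):
    robot.line_to(tabpose(th)+off*0.5,vel=.08)
    if i%3==0: print(round(th,2),st())
print(st()); robot.set_gripper(.06); p=robot.observe()['tool_pos']; robot.line_to(p+[0,0,.06])
robot.move_pose([.48,-.1,.35],O(B.yaw+90))
crop("top","open",265,220,200,120,4); crop("side","sopen",295,170,150,150,4)
print(st())
```

```text
0.24 t11.2 pos [0.4584 0.1303 0.1565] F [ 1.3 -6.3 -2.8] w 0.0278 gf 59.9
0.54 t12.1 pos [0.4751 0.1288 0.1901] F [ 7.9 -4.6 -8.4] w 0.0272 gf 60.1
0.84 t13.1 pos [0.4997 0.1265 0.2172] F [ 4.8 -4.9 -9.2] w 0.0269 gf 59.9
1.14 t14.0 pos [0.5315 0.1236 0.2353] F [  3.8  -4.1 -12.5] w 0.0266 gf 60.2
1.44 t14.9 pos [0.5674 0.1204 0.2448] F [ -0.2  -5.2 -11.1] w 0.0259 gf 59.6
1.74 t15.8 pos [0.6052 0.1171 0.2439] F [-1.9 -5.6 -3.1] w 0.0242 gf 59.0
t15.8 pos [0.6052 0.1171 0.2439] F [-1.9 -5.6 -3.1] w 0.0242 gf 59.0
t18.0 pos [ 0.4803 -0.0993  0.3494] F [ 0.3  0.2 -0.7] w 0.0597 gf 0.0
```

View pics/open.png

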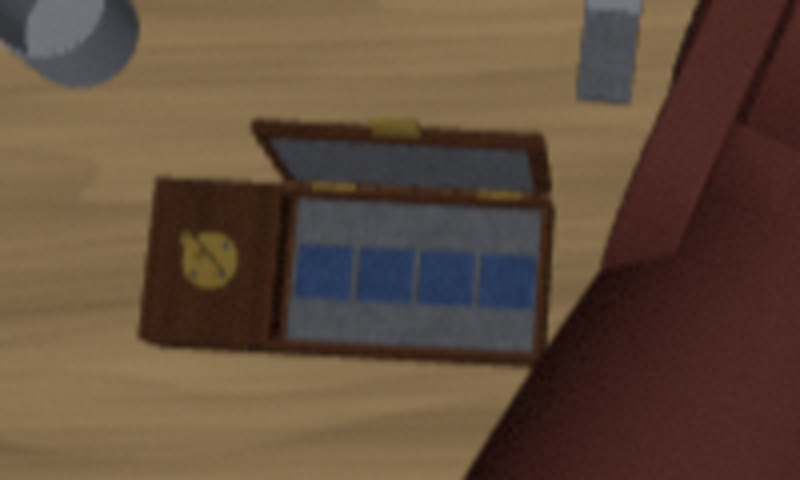

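View pics/sopen.png

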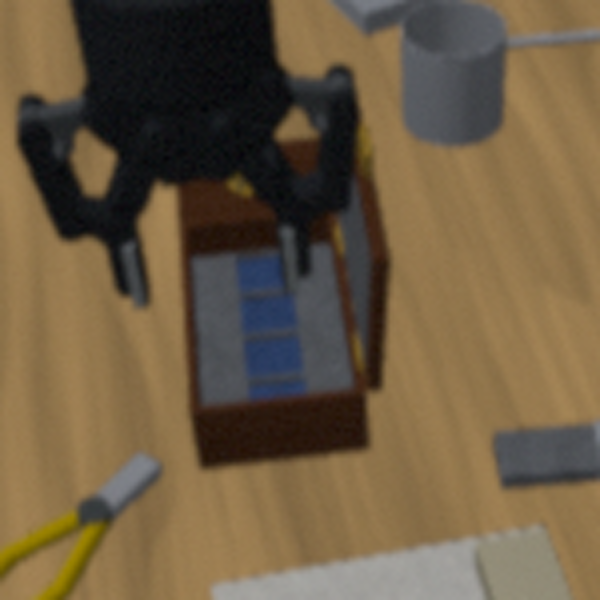

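The lid stands past upright with all four blue recesses empty: top-view floors at crop (324,272), (385,275), (445,278) and (508,281). I'll refine the box position from those, re-check the brooches, then pick the ruby.

```bash
cat >> h.py <<'E'
def blobs(n,mask,zz,amin=8):
    k,lab,s,ce=cv2.connectedComponentsWithStats(mask.astype(np.uint8)); return [(s[i,4],ce[i].round(1),w(n,*ce[i],zz).round(4)) for i in range(1,k) if s[i,4]>amin]
def brooch():
    out={}
    for n in("top","side"):
        im=robot.grab_frame(n).astype(int);b,g,r=im[...,0],im[...,1],im[...,2]
        reg=np.zeros(im.shape[:2],bool)
        if n=="top":reg[175:256,330:445]=1
        else:reg[230:360,265:395]=1
        out[n]={k:blobs(n,m&reg,.020) for k,m in dict(ruby=(r>g+60)&(r>b+60)&(r>90),em=(g>r+40)&(g>b+30)).items()}
    return out
E
python3 - <<'E'
from h import *
for n,(a,b,c,d) in dict(top=(210,250,230,305),side=(190,240,265,320)).items():
    im=robot.grab_frame(n).astype(int)
    m=np.zeros(im.shape[:2],bool); m[a:b,c:d]=1; m&=(im[...,0]>im[...,2]+35)
    for x in blobs(n,m,.024,15): print(n,x)
for y in(.019,-.023,-.065,-.107): print(bw([0,y,.024]).round(4), [px(n,bw([0,y,.024])).round(1) for n in("top","side")])
print(brooch())
E
```

```text
top (np.int32(158), array([245.8, 227.6]), array([0.5274, 0.1894, 0.024 ]))
top (np.int32(155), array([261. , 228.5]), array([0.5233, 0.1476, 0.024 ]))
top (np.int32(162), array([276. , 229.3]), array([0.5195, 0.1061, 0.024 ]))
top (np.int32(161), array([291.3, 230. ]), array([0.5157, 0.0642, 0.024 ]))
side (np.int32(31), array([288.8, 191.8]), array([0.5185, 0.0771, 0.024 ]))
[0.5284 0.1881 0.024 ] [array([246.3, 227.2]), array([285.6, 163.7])]
[0.5246 0.1463 0.024 ] [array([261.4, 228. ]), array([286.7, 173.8])]
[0.5208 0.1045 0.024 ] [array([276.7, 228.8]), array([287.9, 184.5])]
[0.517  0.0626 0.024 ] [array([291.9, 229.6]), array([289.2, 195.8])]
{'top': {'ruby': [], 'em': []}, 'side': {'ruby': [(np.int32(71), array([300.8, 286.2]), array([ 0.4955, -0.2013,  0.02  ]))], 'em': [(np.int32(63), array([345.8, 316.6]), array([ 0.571 , -0.2902,  0.02  ]))]}}
```

```bash
sed -i 's/class B:.*/class B: x,y,yaw=.5261,.1699,-5.22/' h.py
cat >> h.py <<'E'
def pick(x,y,yaw):
    robot.move_pose([x,y,.18],O(yaw)); robot.set_gripper(.048)
    robot.line_to([x,y,.11],vel=.15); print("touch",robot.line_to([x,y,.0837],vel=.04,guard=4))
    robot.set_gripper(0); print("grip",st()); robot.line_to([x,y,.2],vel=.12); print("lift",st())
def place(ly,yaw,dx=0):
    p=bw([dx,ly,.1024]); robot.move_pose(p+[0,0,.12],O(yaw)); robot.line_to(p+[0,0,.02],vel=.12)
    print("touch",robot.line_to(p,vel=.02,guard=3),st())
E
python3 - <<'E'
from h import *
pick(.494,-.200,90+B.yaw)
place(-.023,90+B.yaw)
crop("side","place",290,180,150,110,5)
E
```

```text
touch False
grip t21.0 pos [ 0.4943 -0.2002  0.0844] F [-0.4  0.1  5.3] w 0.0238 gf 58.6
lift t22.1 pos [ 0.4936 -0.1997  0.199 ] F [ 0.2 -0.5 -0.7] w 0.0244 gf 58.9
touch True t25.4 pos [0.5238 0.147  0.1024] F [-0.4 -0.   4.9] w 0.0244 gf 59.8
```

View pics/place.png

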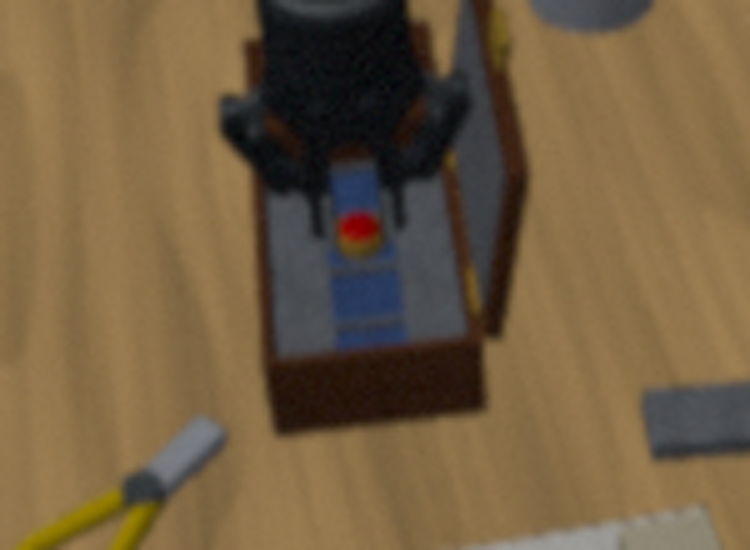

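The ruby sits between the fingertips over the second recess (crop 358,232), touching down at the expected height. I'll release it, recheck the emerald, then pick and place it.

Run:
```python
from h import *
robot.set_gripper(.038); p=robot.observe()['tool_pos']; robot.line_to(p+[0,0,.12],vel=.1)
robot.move_pose([.40,.12,.32],O(90+B.yaw))
b=brooch(); print(b)
e=[np.array(b[n]['em'][0][2][:2]) for n in b if b[n]['em']]
crop("top","ruby",265,220,200,120,4)
if len(e)==2 and np.linalg.norm(e[0]-e[1])<.008 and np.linalg.norm(np.mean(e,0)-[.57,-.288])<.005:
    robot.move_pose([.48,-.1,.3],O(90+B.yaw)); pick(*np.mean(e,0),90+B.yaw)
```

```text
{'top': {'ruby': [], 'em': [(np.int32(30), array([416.6, 206.4]), array([ 0.5691, -0.2864,  0.02  ]))]}, 'side': {'ruby': [], 'em': [(np.int32(61), array([345.8, 316.4]), array([ 0.5711, -0.29  ,  0.02  ]))]}}
touch False
grip t31.8 pos [ 0.5704 -0.2884  0.0845] F [-1.1  0.8  5.7] w 0.0245 gf 58.8
lift t32.9 pos [ 0.5697 -0.2879  0.1989] F [ 0.   0.4 -0.6] w 0.0244 gf 58.9
```

View pics/ruby.png

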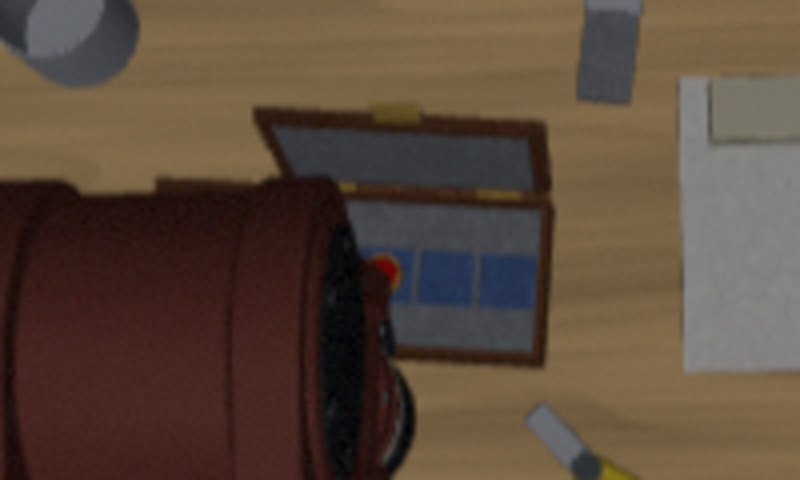

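The ruby is in the second recess (crop 385,272) and the emerald is in the gripper. It goes in the far recess.

Run:
```python
from h import *
robot.move_pose([.48,-.1,.3],O(90+B.yaw))
place(-.107,90+B.yaw)
robot.set_gripper(.038); p=robot.observe()['tool_pos']; robot.line_to(p+[0,0,.12],vel=.1)
robot.move_pose([.45,-.2,.32],O(90+B.yaw)); print(st())
crop("top","both",265,215,140,100,5); 
print(brooch())
```

```text
touch True t36.6 pos [0.5162 0.0634 0.1024] F [-1.2 -0.   4.6] w 0.0247 gf 59.5
t39.3 pos [ 0.4502 -0.1992  0.3194] F [0.3 0.3 0.8] w 0.0379 gf 0.0
{'top': {'ruby': [], 'em': []}, 'side': {'ruby': [], 'em': []}}
```

View pics/both.png

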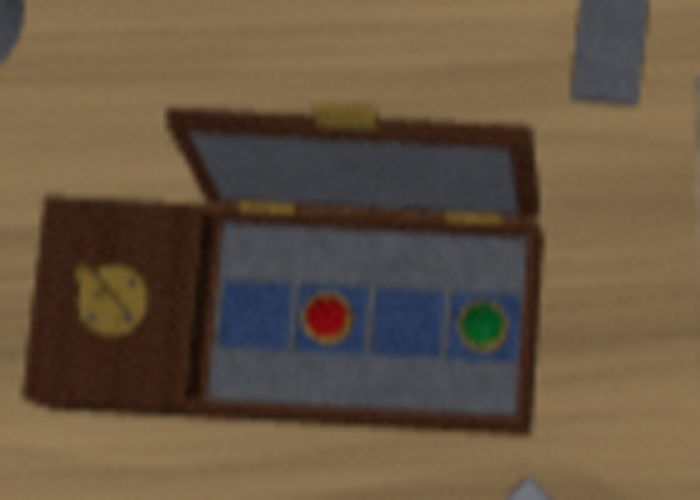

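Both stones lie flat in recesses 1 and 3. Next I'll get the lid angle from the tab, and a close look at the key from both cameras in one picture.

Run:
```python
from h import *
from scipy.optimize import minimize_scalar as ms
for th in(1.7,1.8,1.9,2.0,2.1,2.2): print(th,px("top",lidp(.130,.006,-.044,th)).round(1))
tiles=[]
for n in("top","side"):
    im=robot.grab_frame(n); c=px(n,bw([0,.091,.075])); print(n,c)
    u0,v0=int(c[0])-14,int(c[1])-14; t=cv2.resize(im[v0:v0+28,u0:u0+28],None,fx=14,fy=14,interpolation=cv2.INTER_CUBIC)
    tiles.append(cv2.convertScaleAbs(t,alpha=1.6)); print(u0,v0)
    for l in((0,.091,.0575),(0,.091,.073),(0,.091,.093)): print(l,((px(n,bw(l))+.5-[u0,v0])*14).round(0))
    for a in(0,45,90,135): # world-yaw of bow
        d=np.array([np.cos(np.radians(a)),np.sin(np.radians(a)),0])*.018
        print(a,[((px(n,bw([0,.091,.093])+s*d)+.5-[u0,v0])*14).round(0) for s in(1,-1)])
cv2.imwrite("pics/key.png",np.hstack(tiles))
```

```text
1.7 [263.3 187.1]
1.8 [263.8 182.3]
1.9 [264.5 177.9]
2.0 [265.1 173.8]
2.1 [265.8 170.2]
2.2 [266.6 167. ]
top [215.51690403 223.17347669]
201 209
(0, 0.091, 0.0575) [232. 220.]
(0, 0.091, 0.073) [213. 207.]
(0, 0.091, 0.093) [187. 190.]
0 [array([188.,  95.]), array([185., 286.])]
45 [array([119., 125.]), array([254., 255.])]
90 [array([ 90., 194.]), array([284., 186.])]
135 [array([117., 261.]), array([256., 120.])]
side [281.85940984 133.90038629]
267 119
(0, 0.091, 0.0575) [223. 283.]
(0, 0.091, 0.073) [216. 223.]
(0, 0.091, 0.093) [207. 145.]
0 [array([294., 131.]), array([119., 159.])]
45 [array([258.,  99.]), array([154., 192.])]
90 [array([193.,  93.]), array([221., 198.])]
135 [array([135., 118.]), array([279., 173.])]
```

View pics/key.png

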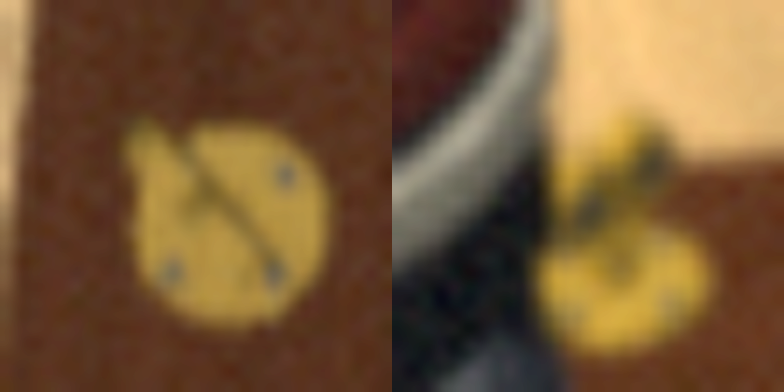

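Bow yaw is about 41° in world, with its ends at crop (130,125) and (265,260), and the lid is at about 1.7 rad. Now I'll close the lid by its tab and press it shut gently.

Run:
```python
from h import *
yaw=B.yaw+180; p=tabpose(1.70)
robot.move_pose(p+[0,0,.08],O(yaw)); robot.set_gripper(.055)
print(robot.line_to(p,vel=.05,guard=4),st())
robot.set_gripper(0); print(st())
for i,th in enumerate(np.append(np.arange(1.6,.1,-.1),[.04])):
    robot.line_to(tabpose(th),vel=.06)
    if i%3==0: print(round(th,2),st())
print(st()); robot.set_gripper(.055)
p=robot.observe()['tool_pos']; robot.line_to(p+[0,0,.06]); robot.set_gripper(0)
p=lidp(.100,.010,-.044,0)+[0,0,.0735]
robot.move_pose(p+[0,0,.05],O(yaw)); print(robot.line_to(p-[0,0,.006],vel=.02,guard=10),st(),p)
robot.line_to(robot.observe()['tool_pos']+[0,0,.08])
crop("side","shut",285,165,120,120,5)
```

```text
False t43.0 pos [0.6   0.119 0.245] F [-0.7 -0.1 -0.3] w 0.0549 gf 0.0
t43.3 pos [0.6003 0.1176 0.2454] F [ 0.  -7.3  3.1] w 0.0264 gf 58.8
1.6 t43.7 pos [0.5879 0.1188 0.2474] F [ 0.2 -7.8  4.2] w 0.0270 gf 59.2
1.3 t44.8 pos [0.5508 0.1222 0.2456] F [-1.8 -8.2  9.6] w 0.0268 gf 62.3
1.0 t45.8 pos [0.5156 0.1254 0.2332] F [-9.5 -8.8 21.6] w 0.0268 gf 62.2
0.7 t46.9 pos [0.4848 0.1282 0.2078] F [-14.8  -9.9  16.1] w 0.0270 gf 65.3
0.4 t48.0 pos [0.4638 0.1301 0.1754] F [-10.5  -8.5   7.3] w 0.0269 gf 76.5
0.04 t49.2 pos [0.4523 0.1311 0.1317] F [-6.6 -9.8  3.3] w 0.0270 gf 89.0
t49.2 pos [0.4523 0.1311 0.1317] F [-6.6 -9.8  3.3] w 0.0270 gf 89.0
True t53.2 pos [0.4783 0.1301 0.1376] F [-2.   0.9  5.7] w 0.0000 gf 3.3 [0.47827935 0.13008561 0.1385    ]
```

View pics/shut.png

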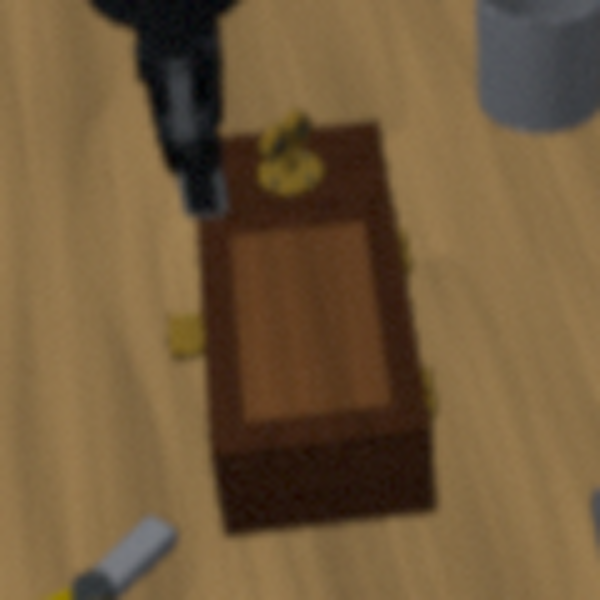

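Shut: no gap shows, and the fingertip stopped at about 64 mm against the lid top's 65 mm. Now I'll wind the key.

```bash
cat > wind.py <<'E'
from h import *
import sys
K=bw([0,.091,.143])
def stroke(j6a,total=180,step=12,lim=.45):
    """grip with J6=j6a, turn clockwise (J6 up); returns degrees turned, stopped?"""
    robot.set_gripper(0); t0=robot.observe(); print("grip",st(),t0['torque'].round(3))
    q=np.array(t0['q']); a=q[5]; log=[]
    while q[5]<a+total-.1 and q[5]<172:
        q[5]=min(q[5]+step,a+total); robot.goto_joints(q); o=robot.observe(); log.append(round(float(o['torque'][2]),2))
        if abs(o['torque'][2])>lim: break
    print("turned",q[5]-a,log,st()); stop=abs(log[-1])>lim
    robot.set_gripper(.035); p=robot.observe()['tool_pos']; robot.line_to([K[0],K[1],K[2]+.045]); return stop
def goto(j6):
    o=robot.observe(); q=np.array(o['q']); q[5]=j6; robot.goto_joints(q); print("down",robot.line_to(K,vel=.08,guard=4))
E
python3 - <<'E'
from wind import *
robot.set_gripper(.035)
robot.move_pose(K+[0,0,.045],O(221-360)); print(robot.observe()['q'].round(1))
print("down",robot.line_to(K,vel=.05,guard=4))
print(stroke(0,total=60))
print(robot.observe()['q'].round(1)[5])
im=[]
for n in("top","side"):
    f=robot.grab_frame(n); c=px(n,bw([0,.091,.075])).astype(int); im.append(cv2.resize(f[c[1]-20:c[1]+20,c[0]-20:c[0]+20],None,fx=10,fy=10,interpolation=cv2.INTER_CUBIC))
cv2.imwrite("pics/wind.png",cv2.convertScaleAbs(np.hstack(im),alpha=1.5))
E
```

```text
[ 13.4   5.6  -6.9  77.6  -0.  -27.5]
down False
grip t56.4 pos [0.5349 0.2603 0.1436] F [ 2.1 -3.3  3.6] w 0.0069 gf 61.9 [-0.532 -0.314 -0.017]
turned 60.0 [-0.09, -0.1, -0.08, -0.1, -0.07] t58.0 pos [0.5353 0.2587 0.1435] F [  2.3 -11.2   2.3] w 0.0071 gf 61.7
False
32.4
```

View pics/wind.png

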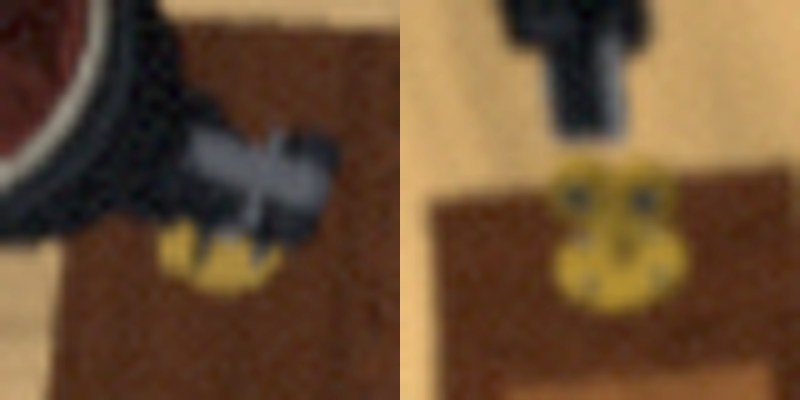

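The key turned 60° clockwise with the grip, and the side view now shows both lobes face-on. I'll continue with repeated strokes until the stop.

```bash
sed -i 's/^K=.*/K=bw([0,.091,.143])+[0,-.0015,0]/' wind.py
python3 - <<'E'
from wind import *
robot.line_to(K,vel=.08,guard=4)
s=stroke(0,total=125)
for i in range(4):
    if s or robot.observe()['time']>150: break
    goto(robot.observe()['q'][5]-180); s=stroke(0,total=180)
print(s,robot.observe()['q'][5])
E
```

```text
grip t60.0 pos [0.5346 0.2587 0.1439] F [-2.5 -4.7  6.2] w 0.0069 gf 60.8 [-0.876  0.564  0.01 ]
turned 124.99999999999999 [-0.13, -0.07, -0.06, -0.09, -0.11, -0.08, -0.03, -0.14, -0.11, -0.08, -0.11] t63.4 pos [0.5328 0.2583 0.1439] F [-11.5  -5.3   9.4] w 0.0068 gf 61.3
down False
grip t68.0 pos [0.5345 0.2595 0.1439] F [-3.2  2.7  6.7] w 0.0065 gf 61.1 [0.697 0.721 0.049]
turned 180.0 [0.03, -0.08, -0.08, -0.11, -0.06, -0.09, -0.07, -0.06, -0.06, -0.09, -0.05, -0.07, -0.06, -0.02, -0.1] t72.7 pos [0.5325 0.2585 0.1438] F [-12.2 -10.5  10.4] w 0.0066 gf 61.9
down False
grip t77.3 pos [0.5345 0.2595 0.1439] F [-3.9  3.3  6. ] w 0.0068 gf 61.1 [0.689 0.725 0.035]
turned 180.0 [-0.02, -0.05, -0.05, -0.02, -0.06, -0.02, -0.09, -0.08, -0.03, -0.06, -0.08, -0.03, -0.04, -0.09, -0.1] t82.0 pos [0.5323 0.2583 0.1438] F [-13.8 -11.   12.5] w 0.0065 gf 62.1
down False
grip t86.6 pos [0.5345 0.2596 0.1439] F [-2.9  4.   6.7] w 0.0066 gf 61.1 [0.715 0.696 0.095]
turned 12.0 [0.89] t86.9 pos [0.5346 0.2594 0.1439] F [-0.3 -1.3  1.6] w 0.0071 gf 64.2
True -10.907106477890368
```

A torque jump to 0.89 N m suggests the stop, after about 9.5 rad in all. I'll regrip and confirm with fine steps.

Run:
```python
from wind import *
goto(-20); stroke(0,total=24,step=2,lim=.9)
q=robot.observe()['q'][5]
robot.line_to(K+[0,0,.15]); robot.move_pose([.45,-.15,.35],O(90)); print(st(),q)
im=[]
for n in("top","side"):
    f=robot.grab_frame(n); c=px(n,bw([0,.091,.075])).astype(int); im.append(cv2.resize(f[c[1]-14:c[1]+36,c[0]-15:c[0]+35],None,fx=8,fy=8,interpolation=cv2.INTER_CUBIC))
cv2.imwrite("pics/end.png",cv2.convertScaleAbs(np.hstack(im),alpha=1.5))
```

```text
down False
grip t89.1 pos [0.5344 0.2594 0.1438] F [-3.   1.7  5.6] w 0.0065 gf 60.8 [ 0.45   0.742 -0.027]
turned 10.0 [-0.04, -0.08, 0.12, 0.79, 1.24] t90.3 pos [0.5344 0.2594 0.1439] F [-0.4 -2.6  1.8] w 0.0068 gf 69.1
t93.5 pos [ 0.4502 -0.1495  0.3497] F [ 0.3  0.9 -0.6] w 0.0350 gf 0.0 -10.032685919532556
```

View pics/end.png

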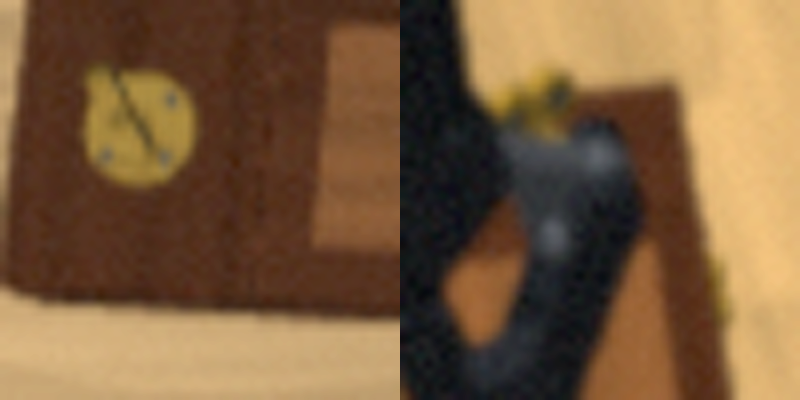

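The stop repeats at the same angle: torque climbs 0.12, 0.79, 1.24 N m around J6 −14°. The bow's yaw of about 28° fits the 555° turned. The lid is shut and the arm is clear, so I'll hand in.

```bash
python3 -c "
from plant import robot
print(robot.job_done())"
```

```text
the job is handed in; nothing more can be done
None
```

I handed the job in, with no verdict returned: ruby and emerald lie flat in their own recesses, the empty brooch was left on the board, the lid was shut, and the key was then wound clockwise to its stop.

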